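# Unlock the pot hold-down: draw its lock pin, park it in the notch, swing the strap clear

## Task

Free the little copper pot in the green hold-down jig: draw the red-handled lock pin up out of the jig and park it upright in the side notch of the pin rest next to the jig, pushed in to the back of the notch and hanging by its collar. Only when the pin hangs there, let go, swing the steel strap (black knob) wide open, at least 60 degrees, away from the robot and clear of the pot. Leave the pot, the jar, the hammer and the bowl standing or lying where they are.

Things in the scene. Friction and masses are not known exactly. Their poses are not given: they have to be found in the camera images.
- jig: Green hold-down jig fixed to the bench: base 110 x 270 x 12 mm (x, y, z), origin at the centre of its underside. Strap pivot post at local y +100 mm. Clevis at y -100 mm: block 42 x 50 mm (x -24 to +18), 68 mm high, slot for the strap above it (open to +x), then a lug 82 to 92 mm high. The 14 mm vertical pin bore at local (0, -100) runs through lug, strap end and block.
- strap (a joint): Hinge, in rad, of the steel strap (30 mm wide, 10 thick, top 80 mm above the bench, 225 mm from pivot to free end) about the vertical through point strap_pivot. 0 = shut over the pot, end in the clevis, locked by the pin; grows as the end swings to the jig's +x side (counter-clockwise from above); stop at 1.5. Turns lightly, stays where left.
- strap_pivot (a point): On the strap's hinge axis, at the height of the strap's top face (80 mm).
- strap_knob (a point): Centre of the top of the strap's black upright knob, a cylinder 20 mm in diameter and 36 mm tall standing on the strap's top face, 120 mm from the pivot axis; the top is 116 mm above the bench.
- pin: Loose lock pin, 0.12 kg. Origin on its axis at the underside of its brass collar, z up. Below: steel shank 12 mm thick, 48 mm long. Above: collar 30 mm across, 6 mm thick, then a red flat grip, 12 mm thick along the pin's x, 30 mm wide along y, from 6 to 42 mm above the origin. At the start it stands in the jig's bore, collar on the lug 92 mm above the bench.
- pin_grip (a point): Middle of the upper part of the red grip, 30 mm above the pin's origin.
- pin_tip (a point): Lower end of the shank, 48 mm below the pin's origin.
- rest: Pin rest, a fixed green bracket on the bench beside one end of the jig: foot 90 x 60 x 8 mm, an upright at the back, on it a horizontal steel plate 60 x 58 mm, 8 mm thick, its top 70 mm above the bench. Origin on the bench below the notch's seat; the notch opens towards the rest's -x.
- notch (a point): Seat of the notch: where the pin's axis stands when its shank touches the notch's closed end, at the plate's top (70 mm above the bench). Axes as body rest. The notch is 18 mm wide along y, right through the plate, and open at the plate's front edge, 30 mm towards -x from here. Free space below down to the foot, 8 mm above the bench.
- pot: Small copper pot, 66 mm in diameter and 52 mm tall, loose on the jig's base plate under the strap, which clears its rim by a few millimetres; origin at the centre of its underside.
- jar: Amber jar with a brass lid, 56 mm in diameter, 75 mm tall, loose on the bench beside the other end of the jig; origin at the centre of its underside.
- hammer: Hammer, 240 mm long, lying on the bench on the robot's side of the jig, under 40 mm high; its handle runs along its local -x.
- bowl: Steel bowl, 90 mm in diameter, 35 mm tall, on the bench beyond the jig; origin at the centre of its underside.
Mind the look-alikes: they are no part of the job. Leave any blue or purple look-alike of the pot alone.

How it is judged:
By the outcome, as a careful person would: the job done as asked, in the order asked, and still so for the second after the job is handed in, with the robot touching nothing.
It also fails if it takes over 51 s, if anything falls off the work surface, if the arm or the gripper's body presses on something with over 40 N, if the wrist force passes 120 N, or if a joint passes its speed limit or range.

## Robot

A 6-joint arm with a two-finger parallel gripper is mounted at the origin on the work surface. World frame = base frame: x ahead of the robot, y to its left, z up, the work surface at z = 0. Lengths are in m, angles in rad, forces in N, time in s.
With the tool pointing down it reaches from about 0.25 to 0.725 m from the base axis. Payload 4 kg.
Tool frame: the origin (TCP) lies at the very end of the fingers, on their centre line; the grasp point (between the pads) lies 19 mm behind it; z points along the fingers, y is the line along which they close (so a half turn about z gives the same grasp; the last joint's range is limited). The gripper opens to 85 mm and grips with 20 to 120 N. Pads are 22 mm wide; open, the fingers measure 114 mm over their backs; the gripper's body (76 mm by 85 mm) begins 54 mm behind the grasp point. The pads swing forward as they close: fully open they stand 13 mm farther back than shut.
Start: joints at [-1.119, 0.241, 0.005, 1.335, 0, 1.571], TCP at [0.218, -0.45, 0.231] pointing down, gripper open.
Joint ranges: [-2.72, 2.72], [-1.05, 1.87], [-1.09, 1.28], [-1.99, 2.15], [-1.42, 1.44], [-3.14, 3.14]. Speed limits (rad/s): [2.79, 2.79, 3.14, 3.14, 3.14, 3.14].

## Interface

Orientations are given as a unit quaternion [x, y, z, w].
In Python, from workcell import * gives the robot as it stands. The module is installed in compiled form; this text tells all that it offers.
- The arm moves only by the tool send_rows, never from a script. Its argument "steps" is text: rows parted by semicolons, each of 7 numbers parted by spaces: the opening, from -1 (shut) to 1 (fully open), then the shift along the world's x, y, z in m, then the turn, a rotation vector about the world's x, y, z in rad. A call has exactly 5 rows; each row shifts and turns the commanded pose from where the row before left it; what a row does not reach is not made up. A row lasts 1/12 s, in which the tool goes at most 41.7 mm and 7.16 degrees, less where a joint would pass 70% of its speed; a pose out of reach is approached as far as the arm can. A call is refused whole if a number of a shift passes 0.0417 or a number of a turn 0.125, either way. A call with a gripper value outside its range is refused whole. The fingers move at their own pace and stop on an object; the grip force is fixed at half the most. Time passes only in rows, so rows that do not move let the fingers close, or fill a call up. It gives the time, the measured TCP pose, the force, the opening and the grip force at its end, in the units of the state.
- get_obs(): the state, without advancing time (a new reading comes with each control period).
- camera(name): name is "scene" or "side" or "wrist"; returns a dict with "frame" (400x640x3 uint8, red, green, blue), "range_z" (400x640 float32, m along the optical axis (not along the pixel's ray), 0 where there is no reading), "camera_matrix" (3x3 intrinsics, pixels), "k1" (the pictures are not rectified: a ray, as slopes to the right and down, at radius r is drawn at 1 + k1 r^2 times it, then the intrinsics apply), "extrinsics" (4x4, takes a point from world to camera coordinates); the wrist camera has in their place "T_tool_cam" (4x4, takes a point from camera to tool coordinates, whose origin is the TCP and whose axes are the flange's). Camera axes: x right, y down, z forward; pixel columns grow to the right and rows downward; lengths in m; the calibration is good to about 2 mm. A picture is of the moment at which its call begins: read the wrist's pose just before it.
- job_done(): hands the job in; it is judged then, once.
The state is a dict: "clock": time; "joint_pos": joint angles; "joint_vel": joint speeds; "tau": joint torques, N m; "eef_pos": TCP position; "tool_rot": TCP orientation; "ft_force": force on the tool from outside, world axes, zero at the start; "ft_torque": the same for the moment, N m; "grip_width": finger opening in m; "grasp_force": force on a finger pad.
Only numpy, scipy, OpenCV 4.12 (cv2) and the standard library are available. Lean on these libraries where they do the work, as an engineer would, in place of code of your own. Each camera call takes 0.05 s, during which the arm holds its last target. There are 200 camera calls.

## Working session

There is one attempt and no reset: what is moved stays moved. The work goes in short steps, Python scripts to look and compute and a tool call to move; the robot and the scene stay as the last step left them, time stands still between calls to the robot, and variables do not carry over. Pictures are saved under pics/ and viewed, at most 10 in all, crops included, and the job is handed in when it is done.

Besides the shell and the picture viewer there is one more tool, called after "Emit:" as name(argument=value, ...) on one line, values as JSON. send_rows: Moves the arm, as the interface text tells. Its arguments: {"type":"object","properties":{"steps":{"type":"string"}},"required":["steps"]}

```bash
mkdir -p pics; cat > h.py <<'E'
from workcell import *
import numpy as np, cv2
def snap(n,save=None):
    c=camera(n)
    if save: cv2.imwrite('pics/'+save,c['frame'][:,:,::-1])
    return c
def cloud(c,T=None):
    K=c['camera_matrix'];d=c['range_z'];h,w=d.shape
    u,v=np.meshgrid(np.arange(w),np.arange(h))
    D=np.array([c['k1'],0,0,0],float)
    p=cv2.undistortPointsIter(np.stack([u,v],-1).reshape(-1,1,2).astype(np.float64),np.array(K,float),D,None,None,(3,50,1e-9)).reshape(h,w,2)
    P=np.concatenate([p*d[...,None],d[...,None]],-1)
    E=np.linalg.inv(c['extrinsics']) if T is None else T
    W=P@E[:3,:3].T+E[:3,3]; W[d==0]=np.nan
    return W
E
python3 - <<'E'
from h import *
a=snap('scene','s1.png');b=snap('side','d1.png')
np.savez('c1.npz',a=cloud(a),b=cloud(b),ai=a['frame'],bi=b['frame'])
o=get_obs();print(o['clock'],o['eef_pos'],o['tool_rot'],o['grip_width'])
E
```

```text
0.1 [ 0.21803141 -0.44931412  0.23050374] [ 9.74598876e-01  2.23955642e-01 -2.15292108e-04 -9.24351763e-04] 0.08527776404229942
```

View pics/s1.png

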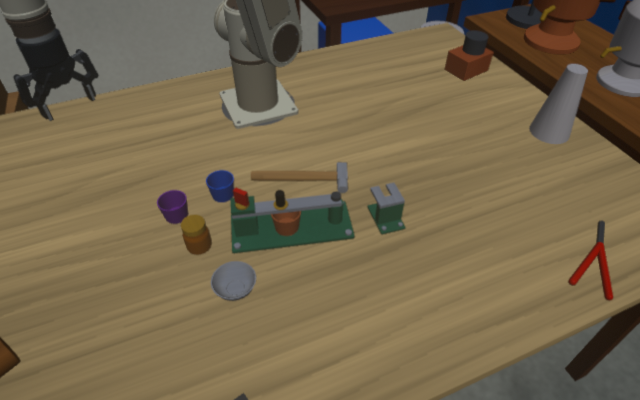

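View pics/d1.png

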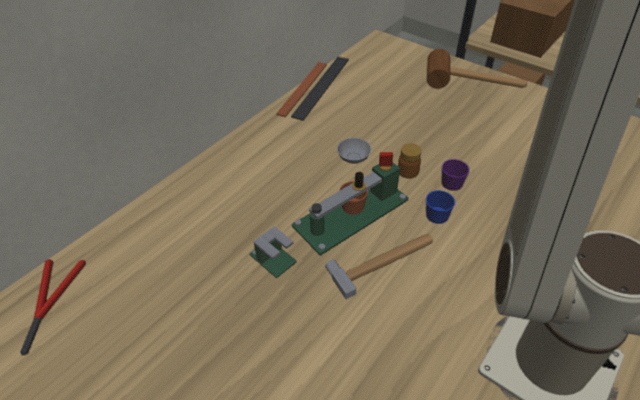

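Both views show the jig with the pin at the robot's right end (scene about 240,195; side about 386,158), the pivot post at scene 336,205 and the rest beyond it (scene 387,205). The blue and purple cups stand near the pin.

```bash
python3 - <<'E'
from h import *
z=np.load('c1.npz')
for k,box in (('a',(225,355,160,260)),('b',(280,420,140,260))):
    W=z[k];I=z[k+'i'];hsv=cv2.cvtColor(I,cv2.COLOR_RGB2HSV)
    v,u=np.mgrid[:400,:640];B=(u>=box[0])&(u<box[1])&(v>=box[2])&(v<box[3])
    H,S,V=hsv[...,0],hsv[...,1],hsv[...,2];Z=W[...,2]
    def rep(n,m):
        P=W[m];P=P[np.isfinite(P).all(1)]
        print(k,n,len(P),P.mean(0).round(4),P.min(0).round(3),P.max(0).round(3))
        return P
    rep('red',B&((H<5)|(H>175))&(S>190)&(V>90)&(Z>.1))
    rep('black',B&(V<60)&(Z>.085)&(Z<.125))
    rep('knobtop',B&(V<80)&(Z>.112)&(Z<.122))
    P=rep('straptop',B&(S<60)&(abs(Z-.08)<.004)).astype(np.float32)
    print(cv2.minAreaRect(P[:,:2]*1000))
    P=rep('base',B&(H>50)&(H<90)&(S>80)&(abs(Z-.012)<.004)).astype(np.float32)
    print(cv2.minAreaRect(P[:,:2]*1000))
    R=((u>365)&(u<410)&(v>180)&(v<235)) if k=='a' else ((u>245)&(u<300)&(v>225)&(v<278))
    P=rep('plate',R&(abs(Z-.07)<.004)).astype(np.float32);print(cv2.minAreaRect(P[:,:2]*1000))
    P=rep('foot',R&(H>50)&(H<90)&(S>80)&(abs(Z-.008)<.004)).astype(np.float32);print(cv2.minAreaRect(P[:,:2]*1000))
E
python3 - <<'E'
import cv2,numpy as np
a=cv2.imread('pics/s1.png')[165:265,150:410];b=cv2.imread('pics/d1.png')[140:300,240:500-0]
a=cv2.resize(a,(780,300),interpolation=cv2.INTER_CUBIC);b=cv2.resize(b[:, :],(480,295),interpolation=cv2.INTER_CUBIC)
b=cv2.copyMakeBorder(b,0,0,0,300,cv2.BORDER_CONSTANT)
cv2.imwrite('pics/z1.png',np.vstack([a,b]))
E
```

```text
a red 55 [ 0.4757 -0.177   0.1335] [ 0.463 -0.187  0.131] [ 0.488 -0.167  0.137]
a black 210 [ 0.5047 -0.082   0.099 ] [ 0.477 -0.2    0.085] [0.535 0.026 0.119]
a knobtop 64 [ 0.4935 -0.1119  0.1158] [ 0.483 -0.169  0.112] [ 0.504 -0.091  0.122]
a straptop 819 [ 0.5041 -0.0693  0.0796] [ 0.466 -0.203  0.076] [0.54  0.025 0.084]
((497.8341979980469, -86.09870910644531), (233.83114624023438, 35.92586135864258), 76.14774322509766)
a base 2482 [ 0.5191 -0.0771  0.0116] [ 0.431 -0.221  0.008] [0.584 0.059 0.016]
((506.3687438964844, -81.93220520019531), (266.3992614746094, 102.29906463623047), 76.70123291015625)
a plate 463 [0.5503 0.1324 0.0696] [0.513 0.101 0.066] [0.581 0.166 0.073]
((546.4225463867188, 133.3352813720703), (58.92997741699219, 64.5766830444336), 83.7131118774414)
a foot 234 [0.5689 0.1236 0.0079] [0.51  0.101 0.004] [0.6   0.157 0.012]
((556.3009643554688, 130.8618927001953), (55.96428680419922, 88.45210266113281), 84.91720581054688)
b red 26 [ 0.4754 -0.1738  0.1335] [ 0.464 -0.183  0.131] [ 0.486 -0.165  0.137]
b black 205 [ 0.4916 -0.0869  0.0974] [ 0.448 -0.198  0.085] [0.532 0.03  0.118]
b knobtop 76 [ 0.4858 -0.1275  0.1159] [ 0.462 -0.181  0.112] [ 0.503 -0.089  0.121]
b straptop 686 [ 0.5028 -0.0601  0.0796] [ 0.448 -0.194  0.076] [0.542 0.032 0.084]
((496.86224365234375, -84.9636001586914), (237.46646118164062, 38.61153030395508), 73.75811767578125)
b base 2111 [ 0.4878 -0.0444  0.0117] [ 0.418 -0.2    0.008] [0.581 0.128 0.016]
((508.519287109375, -39.644073486328125), (339.7224426269531, 108.92102813720703), 76.11823272705078)
b plate 557 [0.5488 0.134  0.0696] [0.515 0.101 0.066] [0.58  0.166 0.073]
((547.8128051757812, 133.05984497070312), (59.535316467285156, 63.82547378540039), 83.83229064941406)
b foot 435 [0.5381 0.1336 0.008 ] [0.511 0.032 0.004] [0.602 0.165 0.012]
((547.1090698242188, 101.46066284179688), (127.67100524902344, 85.98760986328125), 77.88768005371094)
```

View pics/z1.png

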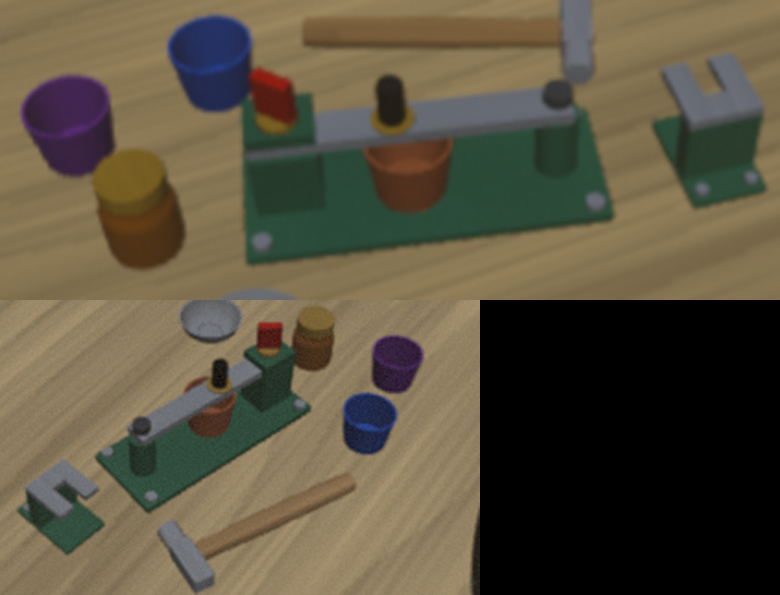

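Zoom: the notch opens towards the robot, the red grip's wide side lies obliquely, and the strap runs from pin to pivot at about 76° in the world. I'll go above the jig and use the wrist camera.

Emit:
send_rows(steps="1 0.015 0.023 0.008 0 0 0;1 0.015 0.023 0.008 0 0 0;1 0.015 0.023 0.008 0 0 0;1 0.015 0.023 0.008 0 0 0;1 0.015 0.023 0.008 0 0 0")

```text
clock: 0.52
eef_pos: [0.2935, -0.3335, 0.2712]
tool_rot: [0.975, 0.224, -0.0, -0.0]
ft_force: [0.1, -1.0, 0.5]
grip_width: 0.0857
grasp_force: 0.0
```

Emit:
send_rows(steps="1 0.015 0.023 0.008 0 0 0;1 0.015 0.023 0.008 0 0 0;1 0.015 0.023 0.008 0 0 0;1 0.015 0.023 0.008 0 0 0;1 0.015 0.023 0.008 0 0 0")

```text
clock: 0.93
eef_pos: [0.3685, -0.2185, 0.3114]
tool_rot: [0.975, 0.224, -0.0, -0.0]
ft_force: [-0.3, -0.1, -0.3]
grip_width: 0.0855
grasp_force: 0.0
```

Emit:
send_rows(steps="1 0.015 0.023 0.005 0 0 0;1 0.015 0.023 0.005 0 0 0;1 0.015 0.023 0.005 0 0 0;1 0 0 0 0 0 0;1 0 0 0 0 0 0")

```text
clock: 1.35
eef_pos: [0.4137, -0.1499, 0.326]
tool_rot: [0.974, 0.226, -0.0, -0.0]
ft_force: [-0.0, -0.0, -0.5]
grip_width: 0.0851
grasp_force: 0.0
```

```bash
cat >> h.py <<'E'
from scipy.spatial.transform import Rotation as R
def wrist(save=None):
    o=get_obs();c=snap('wrist',save)
    T=np.eye(4);T[:3,:3]=R.from_quat(o['tool_rot']).as_matrix();T[:3,3]=o['eef_pos']
    return cloud(c,T@c['T_tool_cam']),c['frame'],o,c
E
python3 - <<'E'
from h import *
W,I,o,c=wrist('w1.png');print(o['clock'],o['eef_pos'],o['tool_rot']);print(c['T_tool_cam'].round(3),c['camera_matrix'])
np.savez('w1.npz',W=W,I=I)
E
```

```text
1.35 [ 0.41365834 -0.14985968  0.32601926] [ 9.74229347e-01  2.25559394e-01 -3.71590415e-04 -3.73004991e-05]
[[ 0.001 -0.959 -0.283  0.071]
 [ 1.     0.001 -0.     0.001]
 [ 0.    -0.283  0.959 -0.144]
 [ 0.     0.     0.     1.   ]] [[277.45915893   0.         320.43520535]
 [  0.         277.45915893 198.58823332]
 [  0.           0.           1.        ]]
```

View pics/w1.png

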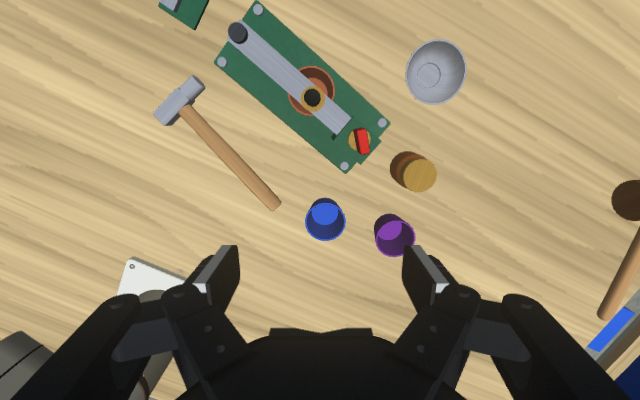

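The wrist view shows the whole jig: red grip at (362,140), knob at (312,97), pivot at (237,33), jar close to the pin end at (415,173), blue cup at (325,218). The rest is cut off at the top.

```bash
cat > fit.py <<'E'
from h import *
def ang(P):
    (cx,cy),(w,h),a=cv2.minAreaRect((P[:,:2]*1000).astype(np.float32))
    if w<h:w,h,a=h,w,a+90
    return np.round([cx/1000,cy/1000,w,h,a],4)
def comp(m):
    n,l,s,_=cv2.connectedComponentsWithStats(m.astype(np.uint8));return l==1+s[1:,4].argmax()
def rep(n,W,m):
    P=W[comp(m)];print(n,len(P),P.mean(0).round(4),'rect',ang(P));return P
E
python3 - <<'E'
from fit import *
z=np.load('w1.npz');W,I=z['W'],z['I'];hsv=cv2.cvtColor(I,cv2.COLOR_RGB2HSV);H,S,V=[hsv[...,i] for i in range(3)];Z=W[...,2]
rep('red',W,((H<6)|(H>174))&(S>180)&(abs(Z-.134)<.006))
rep('redall',W,((H<6)|(H>174))&(S>180)&(Z>.095))
rep('base',W,(H>50)&(H<90)&(S>80)&(abs(Z-.012)<.005)&(W[...,1]<.09))
rep('strap',W,(S<70)&(abs(Z-.08)<.004))
rep('knob',W,(V<80)&(abs(Z-.116)<.004)&(W[...,0]>.45))
rep('lug',W,(H>50)&(H<90)&(S>80)&(abs(Z-.092)<.004))
rep('collar',W,(abs(Z-.098)<.004))
rep('pivcap',W,(V<90)&(Z>.083)&(Z<.11)&(W[...,1]>-.03)&(W[...,0]>.45))
rep('jar',W,(abs(Z-.075)<.005)&(W[...,1]<-.2)&(H<35)&(S>100)&(W[...,0]>.4))
rep('blue',W,(H>105)&(H<128)&(S>130)&(W[...,0]<.5)&(W[...,0]>.3))
P=W[(abs(Z-.016)<.2)&np.isfinite(Z)&(W[...,0]>.45)]
E
```

```text
red 236 [ 0.4747 -0.1768  0.1349] rect [ 0.4747 -0.177  29.3755 11.4284 38.592 ]
redall 236 [ 0.4747 -0.1768  0.1349] rect [ 0.4747 -0.177  29.3755 11.4284 38.592 ]
base 3577 [ 0.4668 -0.0588  0.0131] rect [ 4.644000e-01 -7.170000e-02  2.673517e+02  3.807850e+01  7.589790e+01]
strap 2019 [ 0.51   -0.0351  0.0812] rect [ 5.106000e-01 -3.220000e-02  1.228083e+02  3.028180e+01  7.587530e+01]
knob 207 [ 0.4938 -0.0998  0.1169] rect [ 0.4935 -0.0995 18.4106 18.1638 26.1858]
lug 661 [ 0.4714 -0.1729  0.0929] rect [ 0.472  -0.1762 49.196  42.1955 76.1467]
collar 116 [ 0.469  -0.1693  0.0987] rect [ 0.468  -0.1686 26.0355 10.3755 37.6836]
pivcap 308 [0.5223 0.0151 0.0916] rect [5.22900e-01 1.60000e-02 2.14863e+01 2.09562e+01 5.63907e+01]
jar 894 [ 0.4681 -0.2831  0.0758] rect [  0.468   -0.2837  48.5125  47.5985 165.2154]
blue 1035 [ 0.3258 -0.1992  0.0243] rect [ 0.3354 -0.1963 64.9597 62.7782 27.309 ]
```

Emit:
send_rows(steps="1 0.0122 -0.0054 -0.02 0 0 0.0436;1 0.0122 -0.0054 -0.02 0 0 0.0436;1 0.0122 -0.0054 -0.02 0 0 0.0436;1 0.0122 -0.0054 -0.02 0 0 0.0436;1 0.0122 -0.0054 -0.02 0 0 0.0436")

```text
clock: 1.82
eef_pos: [0.4736, -0.1794, 0.225]
tool_rot: [0.944, 0.329, -0.0, -0.0]
ft_force: [0.0, 0.5, 0.7]
grip_width: 0.0854
grasp_force: 0.0
```

Emit:
send_rows(steps="1 0 0 -0.02 0 0 0;1 0 0 -0.01 0 0 0;1 0 0 0 0 0 0;1 0 0 0 0 0 0;1 0 0 0 0 0 0")

```text
clock: 2.23
eef_pos: [0.4744, -0.1784, 0.1976]
tool_rot: [0.945, 0.328, 0.001, 0.001]
ft_force: [0.1, -1.2, 1.3]
grip_width: 0.0853
grasp_force: 0.0
```

```bash
python3 - <<'E'
from fit import *
z=np.load('c1.npz')
for k in 'ab':
    W=z[k];m=(abs(W[...,2]-.07)<.005)&(W[...,0]>.49)&(W[...,0]<.6)&(W[...,1]>.08)&(W[...,1]<.19)
    P=W[m][:,:2];t=np.radians(-6.2);c=np.array([.547,.133]);Q=(P-c)@np.array([[np.cos(t),-np.sin(t)],[np.sin(t),np.cos(t)]])
    h,_,_=np.histogram2d(Q[:,0],Q[:,1],bins=[np.arange(-.036,.037,.003)]*2);print(k);print('\n'.join(''.join(str(int(min(9,x))) for x in r) for r in h))
z=np.load('w1.npz');W,I=z['W'],z['I']
m=(W[...,2]>.015)&(W[...,2]<.045)&(W[...,0]>.35)&(W[...,0]<.47)&(W[...,1]>-.05)
P=rep('hammer',W,m);print(np.nanmin(P,0),np.nanmax(P,0))
W,I,o,c=wrist();hsv=cv2.cvtColor(I,cv2.COLOR_RGB2HSV);H,S=hsv[...,0],hsv[...,1]
print(o['eef_pos'],R.from_quat(o['tool_rot']).as_matrix()[:,1])
rep('red',W,((H<6)|(H>174))&(S>180)&(abs(W[...,2]-.134)<.006))
E
```

```text
a
000000000000000000000000
000011110000000010011200
002211011100001312000100
001121113000000212101100
001012111100000212121100
002122121000000212121200
001201111000000011223000
002121213000000321002100
001021111100000111210200
001231022000000203012200
000103101200000210210100
003221030000001221212200
001111211000000103111300
002112113102100210110000
000310110011141202121200
003032213110002310032200
003121210322301112201000
001112212112111212212100
002020110210222022112200
002211122112112010211100
003221113122120231112100
001222221213231512222200
000100110001110000210000
000000000000000000000000
b
000000000000000000000000
000001010000000101211000
002521252000000212213200
002120223100000114122300
000142113000000211121300
001221213100000213203200
001211101200000222132200
001224123200000242111300
000120111200000212221100
002121322000000121132000
000211311200000124112200
001221042100000010342100
002312111100001212111400
000111233000000323213200
001113014224422211120200
001212220210212213223200
000212112013110121100200
002200321312122112323200
002031132110221412012300
001222202221211231212100
001112312222202112321200
000130210110231031221200
001001012111001100001000
000000000000000000000000
hammer 2227 [0.3883 0.0536 0.0245] rect [3.787000e-01 2.640000e-02 1.622601e+02 8.681020e+01 6.797020e+01]
[ 0.35000445 -0.04996132  0.01501055] [0.44723746 0.11590317 0.03030591]
[ 0.4744485  -0.17844742  0.19759105] [ 0.62012306 -0.78450286  0.00162918]
red 497 [ 0.4753 -0.1768  0.1349] rect [ 0.4749 -0.1771 29.2305 10.3967 37.9994]
```

Emit:
send_rows(steps="1 0.0005 0.0013 -0.025 0 0 0;1 0 0 -0.025 0 0 0;1 0 0 -0.025 0 0 0;1 0 0 -0.0155 0 0 0;1 0 0 0 0 0 0")

```text
clock: 2.7
eef_pos: [0.4729, -0.1758, 0.1038]
tool_rot: [0.944, 0.329, -0.002, -0.001]
ft_force: [0.1, -0.3, 0.4]
grip_width: 0.0856
grasp_force: 0.0
```

Emit:
send_rows(steps="-1 0 0 0 0 0 0;-1 0 0 0 0 0 0;-1 0 0 0 0 0 0;-1 0 0 0 0 0 0;-1 0 0 0 0 0 0")

```text
clock: 3.12
eef_pos: [0.4756, -0.1768, 0.107]
tool_rot: [0.944, 0.329, 0.001, 0.001]
ft_force: [0.3, 0.6, 0.3]
grip_width: 0.0258
grasp_force: 0.0
```

Emit:
send_rows(steps="-1 0 0 0 0 0 0;-1 0 0 0 0 0 0;-1 0 0 0 0 0 0;-1 0 0 0 0 0 0;-1 0 0 0 0 0 0")

```text
clock: 3.53
eef_pos: [0.4754, -0.1767, 0.1066]
tool_rot: [0.944, 0.329, 0.001, 0.001]
ft_force: [-0.4, 0.4, 5.0]
grip_width: 0.0108
grasp_force: 59.3
```

Emit:
send_rows(steps="-1 0 0 0.006 0 0 0;-1 0 0 0.01 0 0 0;-1 0 0 0.014 0 0 0;-1 0 0 0.014 0 0 0;-1 0 0 0.014 0 0 0")

```text
clock: 3.95
eef_pos: [0.4743, -0.1764, 0.1646]
tool_rot: [0.944, 0.329, -0.001, -0.0]
ft_force: [0.4, 0.0, -1.7]
grip_width: 0.0111
grasp_force: 58.7
```

Emit:
send_rows(steps="-1 0 0 0.016 0 0 0;-1 0 0 0.016 0 0 0;-1 0 0 0.005 0 0 0;-1 0 0 0 0 0 0;-1 0 0 0 0 0 0")

```text
clock: 4.37
eef_pos: [0.4746, -0.1765, 0.2006]
tool_rot: [0.944, 0.329, -0.0, -0.0]
ft_force: [1.3, 0.1, -1.4]
grip_width: 0.011
grasp_force: 58.8
```

Emit:
send_rows(steps="-1 0.001 0.02 0 0 0 0;-1 0.001 0.0285 0 0 0 0;-1 0.001 0.0285 0 0 0 0;-1 0.001 0.0285 0 0 0 0;-1 0.001 0.0285 0 0 0 0")

```text
clock: 4.78
eef_pos: [0.4786, -0.0413, 0.1993]
tool_rot: [0.945, 0.328, -0.001, -0.001]
ft_force: [0.3, -0.2, -1.1]
grip_width: 0.0109
grasp_force: 58.8
```

Emit:
send_rows(steps="-1 0.001 0.0285 0 0 0 0;-1 0.001 0.0285 0 0 0 0;-1 0.001 0.0285 0 0 0 0;-1 0.001 0.0285 0 0 0 0;-1 0.001 0.0285 0 0 0 0")

```text
clock: 5.2
eef_pos: [0.4836, 0.1012, 0.1993]
tool_rot: [0.944, 0.329, -0.001, -0.0]
ft_force: [-0.3, -0.2, -0.6]
grip_width: 0.0111
grasp_force: 58.8
```

Emit:
send_rows(steps="-1 0.001 0.0285 0 0 0 0;-1 0 0.011 0 0 0 0;-1 0 0 0 0 0 0;-1 0 0 0 0 0 0;-1 0 0 0 0 0 0")

```text
clock: 5.62
eef_pos: [0.4852, 0.1384, 0.2001]
tool_rot: [0.945, 0.328, -0.001, 0.0]
ft_force: [-0.6, 0.1, -1.4]
grip_width: 0.0109
grasp_force: 58.7
```

```bash
python3 - <<'E'
from fit import *
W,I,o,c=wrist('w2.png');print(o['clock'],o['eef_pos'])
m=(abs(W[...,2]-.07)<.005)&(W[...,0]>.49)&(W[...,0]<.6)&(W[...,1]>.08)&(W[...,1]<.19)
P=rep('plate',W,m);t=np.radians(-6.2);c=np.array([.547,.133]);Q=(P[:,:2]-c)@np.array([[np.cos(t),-np.sin(t)],[np.sin(t),np.cos(t)]])
h,_,_=np.histogram2d(Q[:,0],Q[:,1],bins=[np.arange(-.036,.037,.002)]*2);print('\n'.join(''.join(str(int(min(9,x))) for x in r) for r in h))
a=camera('side');S=cloud(a);np.savez('p2.npz',W=W,I=I,S=S,SI=a['frame'])
cv2.imwrite('pics/d2.png',cv2.resize(a['frame'][120:280,180:420,::-1],(720,480),interpolation=cv2.INTER_CUBIC))
E
```

```text
5.6167 [0.48523206 0.13842793 0.20007271]
plate 3149 [0.5497 0.1328 0.071 ] rect [5.466000e-01 1.322000e-01 6.047080e+01 5.858130e+01 1.737415e+02]
000000000000000000000000000000000000
000000000000000000000000000000000000
000112112112120000000012121121211000
000444444444520000000034544445451000
000424445436330000000035354444542000
000354354444530000000034545345451000
000345352545430000000035454453542000
000232331533440000000034535345451000
000353454334330000000035454543542000
001443544445340000000034544553451000
000354363454520000000035453635443000
000444543544530000000034545453452000
000354453454530000000035444534552000
000363534544530000000023545444543000
000254444454430000000034454544542000
000334535445420000000045445454452000
000452335445340000000023554444551000
000344534545420000000035545454542000
000354433445420000000036454545361000
000345345543540000000034545444542000
000445445444531212121255454545451000
000453544443545453454554545454542000
000453454436353545455445454545451000
000444545545444536453553545454552000
000363454444454544446545454545531000
000445355234545345455454545454562000
000435454555454364554545454556542000
000434365354545435545454546545451000
000435364554445354463545454564542000
000444525444535556445454665345451000
000435444555454635454545445554552000
000454624454545434554556554545642000
001444443345443444454443445454340000
000000000000000000000000000000000000
000000000000000000000000000000000000
000000000000000000000000000000000000
```

View pics/w2.png

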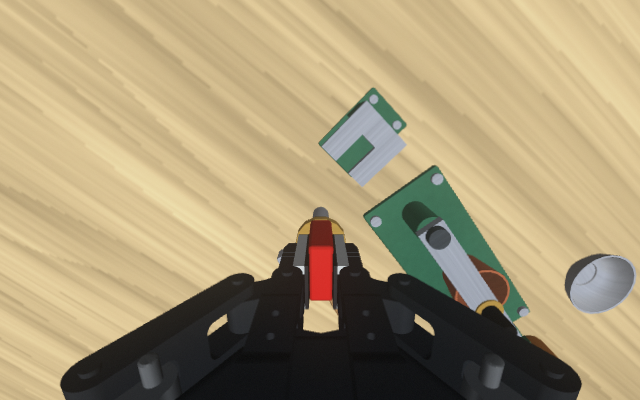

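View pics/d2.png

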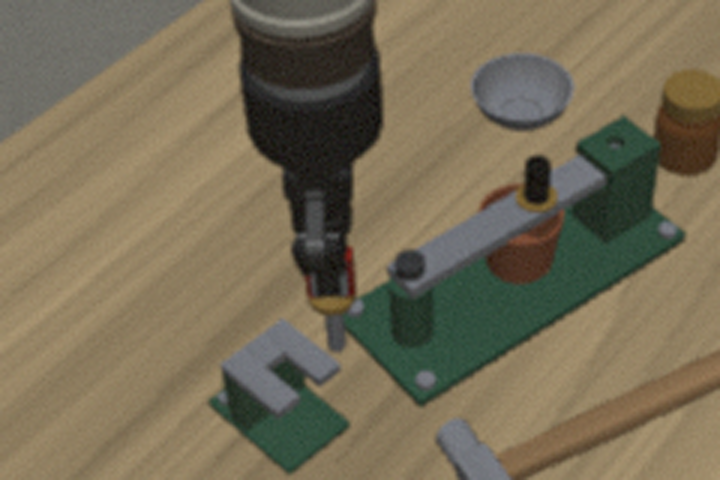

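Wrist view: pin vertical in the fingers (320,260), notch at (350,155) ahead; the side view shows the shank hanging upright and the jig's bore empty. Notch measured, seat near (0.546, 0.1334). Lower in front of it.

Emit:
send_rows(steps="-1 0.0008 0.001 -0.02 0 0 0;-1 0 0 -0.03 0 0 0;-1 0 0 -0.03 0 0 0;-1 0 0 -0.02 0 0 0;-1 0 0 -0.01 0 0 0")

```text
clock: 6.13
eef_pos: [0.4845, 0.1386, 0.0879]
tool_rot: [0.945, 0.328, -0.003, -0.0]
ft_force: [-1.0, -0.2, -1.5]
grip_width: 0.011
grasp_force: 58.8
```

Emit:
send_rows(steps="-1 0 0 0 0 0 0;-1 0 0 0 0 0 0;-1 0 0 0 0 0 0;-1 0 0 0 0 0 0;-1 0 0 0 0 0 0")

```text
clock: 6.55
eef_pos: [0.4878, 0.1407, 0.0923]
tool_rot: [0.944, 0.329, 0.002, 0.0]
ft_force: [-0.5, -0.3, -1.7]
grip_width: 0.011
grasp_force: 58.8
```

```bash
python3 - <<'E'
from fit import *
o=get_obs();print(o['eef_pos'],o['ft_force'])
for k in('side','scene'):
    c=camera(k);W=cloud(c);hsv=cv2.cvtColor(c['frame'],cv2.COLOR_RGB2HSV);H,S,V=[hsv[...,i] for i in range(3)]
    near=(abs(W[...,0]-.486)<.03)&(abs(W[...,1]-.14)<.03)&(W[...,2]>.02)&(W[...,2]<.16)
    for n,m in(('brass',near&(H>=12)&(H<30)&(S>110)),('shank',near&(W[...,2]<.07)),('red',near&((H<6)|(H>174))&(S>150))):
        P=W[m];print(k,n,len(P),*( (P.mean(0).round(4),P.min(0).round(3),P.max(0).round(3)) if len(P) else ()))
E
```

```text
[0.48775396 0.14072629 0.092302  ] [-0.50758137 -0.33409067 -1.68670555]
side brass 58 [0.4821 0.1484 0.0845] [0.473 0.135 0.077] [0.498 0.156 0.101]
side shank 54 [0.4861 0.1434 0.0479] [0.483 0.137 0.032] [0.493 0.147 0.065]
side red 18 [0.4749 0.137  0.1117] [0.468 0.133 0.09 ] [0.478 0.145 0.14 ]
scene brass 70 [0.4937 0.1377 0.0864] [0.479 0.126 0.076] [0.503 0.157 0.117]
scene shank 44 [0.4926 0.1371 0.0565] [0.486 0.114 0.041] [0.516 0.147 0.069]
scene red 21 [0.4988 0.1445 0.1145] [0.49  0.137 0.091] [0.505 0.15  0.136]
```

Emit:
send_rows(steps="-1 0.009 -0.0018 0 0 0 0;-1 0.009 -0.0011 0 0 0 0;-1 0.009 -0.001 0 0 0 0;-1 0.009 -0.001 0 0 0 0;-1 0.006 -0.0006 0 0 0 0")

```text
clock: 7.07
eef_pos: [0.5304, 0.1348, 0.0907]
tool_rot: [0.945, 0.328, 0.0, 0.0]
ft_force: [0.2, -0.5, -1.4]
grip_width: 0.011
grasp_force: 58.8
```

Emit:
send_rows(steps="-1 0.003 -0.0003 0 0 0 0;-1 0.003 -0.0003 0 0 0 0;-1 0.002 -0.0002 0 0 0 0;-1 0 0 0 0 0 0;-1 0 0 0 0 0 0")

```text
clock: 7.48
eef_pos: [0.5364, 0.1341, 0.0907]
tool_rot: [0.944, 0.329, -0.0, -0.0]
ft_force: [0.0, -0.7, -0.9]
grip_width: 0.0109
grasp_force: 58.8
```

Emit:
send_rows(steps="-1 0.003 -0.0002 0 0 0 0;-1 0.002 -0.0002 0 0 0 0;-1 0.002 -0.0002 0 0 0 0;-1 0 0 0 0 0 0;-1 0 0 0 0 0 0")

```text
clock: 7.9
eef_pos: [0.5437, 0.1336, 0.0908]
tool_rot: [0.944, 0.329, 0.0, -0.0]
ft_force: [-0.3, 0.4, -0.9]
grip_width: 0.011
grasp_force: 58.8
```

Emit:
send_rows(steps="-1 0.001 -0.0001 0 0 0 0;-1 0.001 -0.0001 0 0 0 0;-1 0.0005 0 0 0 0 0;-1 0 0 0 0 0 0;-1 0 0 0 0 0 0")

```text
clock: 8.32
eef_pos: [0.5461, 0.1334, 0.0908]
tool_rot: [0.944, 0.329, -0.0, -0.0]
ft_force: [-0.7, 0.3, -1.1]
grip_width: 0.011
grasp_force: 58.8
```

No contact yet; keep on in 1 mm steps.

Emit:
send_rows(steps="-1 0.001 -0.0001 0 0 0 0;-1 0.0005 0 0 0 0 0;-1 0 0 0 0 0 0;-1 0 0 0 0 0 0;-1 0 0 0 0 0 0")

```text
clock: 8.73
eef_pos: [0.5471, 0.1333, 0.0907]
tool_rot: [0.944, 0.329, -0.0, -0.0]
ft_force: [-1.9, 0.1, -0.5]
grip_width: 0.0112
grasp_force: 58.9
```

Emit:
send_rows(steps="-1 0.001 -0.0001 0 0 0 0;-1 0 0 0 0 0 0;-1 0 0 0 0 0 0;-1 0 0 0 0 0 0;-1 0 0 0 0 0 0")

```text
clock: 9.15
eef_pos: [0.5473, 0.1332, 0.0905]
tool_rot: [0.944, 0.329, -0.001, -0.001]
ft_force: [-5.4, 0.8, 1.7]
grip_width: 0.011
grasp_force: 59.2
```

Touching the back. Now lower until the collar bears.

Emit:
send_rows(steps="-1 0 0 -0.002 0 0 0;-1 0 0 -0.001 0 0 0;-1 0 0 -0.001 0 0 0;-1 0 0 0 0 0 0;-1 0 0 0 0 0 0")

```text
clock: 9.57
eef_pos: [0.5473, 0.1332, 0.0863]
tool_rot: [0.944, 0.329, -0.001, -0.001]
ft_force: [-5.2, 0.9, 0.2]
grip_width: 0.0111
grasp_force: 59.2
```

Emit:
send_rows(steps="-1 0 0 -0.001 0 0 0;-1 0 0 0 0 0 0;-1 0 0 0 0 0 0;-1 0 0 0 0 0 0;-1 0 0 0 0 0 0")

```text
clock: 9.98
eef_pos: [0.5473, 0.1333, 0.0854]
tool_rot: [0.944, 0.329, -0.001, -0.001]
ft_force: [-5.5, 1.6, 0.3]
grip_width: 0.0106
grasp_force: 59.2
```

Emit:
send_rows(steps="-1 0 0 -0.001 0 0 0;-1 0 0 0 0 0 0;-1 0 0 0 0 0 0;-1 0 0 0 0 0 0;-1 0 0 0 0 0 0")

```text
clock: 10.4
eef_pos: [0.5473, 0.1333, 0.0847]
tool_rot: [0.944, 0.329, -0.001, -0.001]
ft_force: [-5.7, 0.3, 1.7]
grip_width: 0.0109
grasp_force: 59.2
```

Emit:
send_rows(steps="-1 0 0 -0.0005 0 0 0;-1 0 0 0 0 0 0;-1 0 0 0 0 0 0;-1 0 0 0 0 0 0;-1 0 0 0 0 0 0")

```text
clock: 10.82
eef_pos: [0.5473, 0.1333, 0.0847]
tool_rot: [0.944, 0.329, -0.001, -0.001]
ft_force: [-7.2, -0.3, 4.8]
grip_width: 0.011
grasp_force: 59.8
```

Emit:
send_rows(steps="-1 -0.0008 0 0.0005 0 0 0;0 0 0 0 0 0 0;0.5 0 0 0 0 0 0;1 0 0 0 0 0 0;1 0 0 0 0 0 0")

```text
clock: 11.23
eef_pos: [0.5489, 0.1332, 0.0852]
tool_rot: [0.944, 0.329, 0.001, 0.0]
ft_force: [0.2, -0.4, -0.3]
grip_width: 0.059
grasp_force: 0.0
```

Emit:
send_rows(steps="1 0 0 0 0 0 0;1 0 0 0 0 0 0;1 0 0 0 0 0 0;1 0 0 0.01 0 0 0;1 0 0 0.02 0 0 0")

```text
clock: 11.65
eef_pos: [0.5457, 0.1326, 0.113]
tool_rot: [0.944, 0.329, -0.003, -0.0]
ft_force: [-0.7, 0.1, 0.1]
grip_width: 0.0851
grasp_force: 0.0
```

Emit:
send_rows(steps="1 0 0 0.025 0 0 0;1 0 0 0.03 0 0 0;1 0 0 0.02 0 0 0;1 0 0 0 0 0 0;1 0 0 0 0 0 0")

```text
clock: 12.07
eef_pos: [0.549, 0.1334, 0.1921]
tool_rot: [0.944, 0.329, 0.002, 0.0]
ft_force: [1.2, 0.1, 0.1]
grip_width: 0.0856
grasp_force: 0.0
```

```bash
python3 - <<'E'
from fit import *
W,I,o,c=wrist();print(o['clock'],o['eef_pos']);hsv=cv2.cvtColor(I,cv2.COLOR_RGB2HSV);H,S=hsv[...,0],hsv[...,1]
m=((H<6)|(H>174))&(S>180)&(W[...,2]>.08)
rep('redtop',W,m&(abs(W[...,2]-.112)<.005))
a=camera('side');b=camera('scene')
x=cv2.resize(a['frame'][200:290,230:350,::-1],(400,300),interpolation=cv2.INTER_CUBIC);y=cv2.resize(b['frame'][160:250,330:450,::-1],(400,300),interpolation=cv2.INTER_CUBIC)
cv2.imwrite('pics/p3.png',np.vstack([np.hstack([x,y]),cv2.resize(I[:,:,::-1],(800,500))[:300]]))
E
```

```text
12.0667 [0.54896186 0.13344209 0.19210541]
redtop 423 [0.547  0.1325 0.113 ] rect [ 0.5465  0.1322 29.0622 10.3228 38.6708]
```

View pics/p3.png

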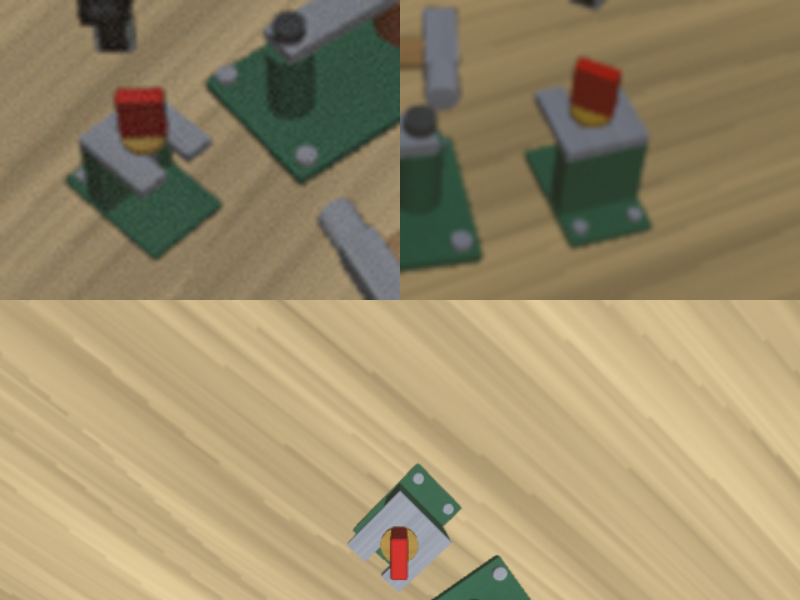

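The pin hangs upright with its collar flush on the plate at the notch's back (grip top at z 0.113). Now above the knob.

Emit:
send_rows(steps="1 -0.004 -0.015 0 0 0 0;1 -0.006 -0.027 0 0 0 0;1 -0.006 -0.027 0 0 0 0;1 -0.006 -0.027 0 0 0 0;1 -0.006 -0.027 0 0 0 0")

```text
clock: 12.63
eef_pos: [0.5181, 0.0084, 0.1885]
tool_rot: [0.944, 0.329, -0.001, -0.0]
ft_force: [-0.0, 0.4, 0.9]
grip_width: 0.0855
grasp_force: 0.0
```

Emit:
send_rows(steps="1 -0.006 -0.027 0 0 0 0;1 -0.006 -0.027 0 0 0 0;1 -0.006 -0.027 0 0 0 0;1 -0.006 -0.025 0 0 0 0;1 -0.002 -0.003 0 0 0 0")

```text
clock: 13.05
eef_pos: [0.4916, -0.1027, 0.1887]
tool_rot: [0.945, 0.326, -0.002, 0.0]
ft_force: [-0.5, 0.6, 0.8]
grip_width: 0.0852
grasp_force: 0.0
```

Emit:
send_rows(steps="1 0 0 0 0 0 0;1 0 0 0 0 0 0;1 0 0 0 0 0 0;1 0 0 0 0 0 0;1 0 0 0 0 0 0")

```text
clock: 13.47
eef_pos: [0.4939, -0.0979, 0.1897]
tool_rot: [0.944, 0.329, -0.0, -0.0]
ft_force: [-0.6, 0.1, -0.3]
grip_width: 0.0854
grasp_force: 0.0
```

```bash
python3 - <<'E'
from fit import *
W,I,o,c=wrist();print(o['clock'],o['eef_pos'],o['joint_pos']);V=I.max(2)
rep('knob',W,(V<80)&(abs(W[...,2]-.116)<.005)&(abs(W[...,0]-.494)<.03)&(abs(W[...,1]+.1)<.03))
p=np.array([.5228,.0169]);a=np.radians(-104+6.25*np.arange(13));Q=p+.12*np.c_[np.cos(a),np.sin(a)];print(np.diff(Q,axis=0).round(4))
E
```

```text
13.4667 [ 0.49394869 -0.09790657  0.18966296] [-1.95740784e-01  2.69918798e-01 -6.62927849e-02  1.23484891e+00
  1.07890819e-04  2.27433327e+00]
knob 444 [ 0.4949 -0.0991  0.1166] rect [ 4.944000e-01 -9.960000e-02  1.909680e+01  1.883780e+01  1.160784e+02]
[[ 0.0128 -0.0025]
 [ 0.013  -0.0011]
 [ 0.0131  0.0004]
 [ 0.013   0.0018]
 [ 0.0127  0.0032]
 [ 0.0123  0.0046]
 [ 0.0117  0.0059]
 [ 0.011   0.0071]
 [ 0.0101  0.0083]
 [ 0.0092  0.0093]
 [ 0.0081  0.0103]
 [ 0.007   0.0111]]
```

Emit:
send_rows(steps="1 0.0005 -0.0016 -0.025 0 0 0;1 0 0 -0.03 0 0 0;1 0 0 -0.025 0 0 0;1 0 0 -0.0165 0 0 0;1 0 0 0 0 0 0")

```text
clock: 13.93
eef_pos: [0.4913, -0.0992, 0.0896]
tool_rot: [0.944, 0.329, -0.003, -0.002]
ft_force: [-0.4, 0.3, 0.2]
grip_width: 0.0852
grasp_force: 0.0
```

Emit:
send_rows(steps="-1 0 0 0 0 0 0;-1 0 0 0 0 0 0;-1 0 0 0 0 0 0;-1 0 0 0 0 0 0;-1 0 0 0 0 0 0")

```text
clock: 14.35
eef_pos: [0.4952, -0.1006, 0.0945]
tool_rot: [0.944, 0.329, 0.001, 0.001]
ft_force: [-0.2, 1.0, 0.1]
grip_width: 0.0255
grasp_force: 0.0
```

Emit:
send_rows(steps="-1 0 0 0 0 0 0;-1 0 0 0 0 0 0;-1 0 0 0 0 0 0;-1 0 0 0 0 0 0;-1 0 0 0 0 0 0")

```text
clock: 14.77
eef_pos: [0.4952, -0.1003, 0.0945]
tool_rot: [0.944, 0.329, 0.001, 0.0]
ft_force: [-0.4, 1.5, 4.9]
grip_width: 0.0183
grasp_force: 58.6
```

Emit:
send_rows(steps="-1 0.0064 -0.0014 0 0 0 0.0545;-1 0.0064 -0.0011 0 0 0 0.0545;-1 0.0065 -0.0007 0 0 0 0.0545;-1 0.0065 -0.0004 0 0 0 0.0545;-1 0.0065 0 0 0 0 0.0545")

```text
clock: 15.18
eef_pos: [0.5276, -0.1036, 0.0945]
tool_rot: [0.89, 0.455, 0.001, 0.0]
ft_force: [-1.2, 2.8, 5.8]
grip_width: 0.0175
grasp_force: 58.8
```

Emit:
send_rows(steps="-1 0.0065 0.0004 0 0 0 0.0545;-1 0.0065 0.0007 0 0 0 0.0545;-1 0.0065 0.0011 0 0 0 0.0545;-1 0.0064 0.0014 0 0 0 0.0545;-1 0.0063 0.0018 0 0 0 0.0545")

```text
clock: 15.6
eef_pos: [0.5598, -0.0982, 0.0946]
tool_rot: [0.82, 0.572, 0.001, 0.0]
ft_force: [-0.6, 1.9, 5.3]
grip_width: 0.0181
grasp_force: 58.8
```

Emit:
send_rows(steps="-1 0.0062 0.0021 0 0 0 0.0545;-1 0.0061 0.0025 0 0 0 0.0545;-1 0.0059 0.0028 0 0 0 0.0545;-1 0.0058 0.0031 0 0 0 0.0545;-1 0.0056 0.0034 0 0 0 0.0545")

```text
clock: 16.02
eef_pos: [0.5894, -0.0844, 0.0946]
tool_rot: [0.735, 0.678, 0.001, 0.001]
ft_force: [-0.2, 2.2, 5.6]
grip_width: 0.0182
grasp_force: 58.7
```

Emit:
send_rows(steps="-1 0.0054 0.0037 0 0 0 0.0545;-1 0.0052 0.004 0 0 0 0.0545;-1 0.0049 0.0043 0 0 0 0.0545;-1 0.0047 0.0045 0 0 0 0.0545;-1 0.0045 0.0048 0 0 0 0.0545")

```text
clock: 16.43
eef_pos: [0.6143, -0.0632, 0.0946]
tool_rot: [0.636, 0.771, 0.001, 0.001]
ft_force: [0.3, 1.4, 5.4]
grip_width: 0.0175
grasp_force: 58.6
```

Emit:
send_rows(steps="-1 0.0042 0.005 0 0 0 0.0545;-1 0.0039 0.0053 0 0 0 0.0545;-1 0.0036 0.0055 0 0 0 0.0545;-1 0.0034 0.0056 0 0 0 0.0545;-1 0 0 0 0 0 0")

```text
clock: 16.85
eef_pos: [0.63, -0.0411, 0.0946]
tool_rot: [0.549, 0.836, 0.001, 0.001]
ft_force: [0.8, 0.3, 5.7]
grip_width: 0.0176
grasp_force: 58.9
```

Emit:
send_rows(steps="-1 0 0 0 0 0 0;0 0 0 0 0 0 0;1 0 0 0 0 0 0;1 0 0 0 0 0 0;1 0 0 0 0 0 0")

```text
clock: 17.27
eef_pos: [0.6275, -0.0424, 0.0926]
tool_rot: [0.55, 0.835, -0.001, -0.001]
ft_force: [-0.0, 0.1, -0.1]
grip_width: 0.0656
grasp_force: 0.0
```

Emit:
send_rows(steps="1 0 0 0 0 0 0;1 0 0 0 0 0 0;1 0 0 0.01 0 0 0;1 0 0 0.025 0 0 0;1 0 0 0.03 0 0 0")

```text
clock: 17.68
eef_pos: [0.6264, -0.042, 0.1572]
tool_rot: [0.55, 0.835, -0.001, -0.002]
ft_force: [0.6, -0.1, 1.0]
grip_width: 0.0856
grasp_force: 0.0
```

Emit:
send_rows(steps="1 -0.01 0 0.03 0 0 0;1 -0.025 0 0.03 0 0 0;1 -0.03 0 0.03 0 0 0;1 -0.03 0 0.02 0 0 0;1 0 0 0 0 0 0")

```text
clock: 18.1
eef_pos: [0.5317, -0.0422, 0.275]
tool_rot: [0.55, 0.835, 0.002, 0.004]
ft_force: [0.2, 0.0, -0.2]
grip_width: 0.0853
grasp_force: 0.0
```

```bash
python3 - <<'E'
from fit import *
W,I,o,c=wrist();print(o['clock'],o['eef_pos'])
a=camera('scene');b=camera('side');V=I.max(2)
rep('knob',W,(V<80)&(abs(W[...,2]-.116)<.005)&(W[...,0]>.5))
cv2.imwrite('pics/e.png',np.hstack([cv2.resize(a['frame'][140:320,140:420,::-1],(400,257)),cv2.resize(b['frame'][120:300,240:520,::-1],(400,257))]))
E
```

```text
18.1 [ 0.53173162 -0.04220754  0.27499564]
knob 220 [ 0.6266 -0.0403  0.1166] rect [ 6.27200e-01 -4.05000e-02  1.86973e+01  1.80527e+01  7.31192e+01]
```

View pics/e.png

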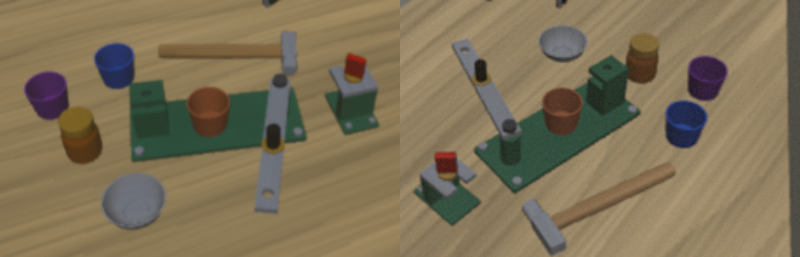

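The picture shows the strap swung out about 75°, the knob at (272,138). The pot is uncovered at (209,112), the pin is hanging in the rest, and everything else is where it was. Hand in.

```bash
python3 -c "
from workcell import *
print(job_done())"
```

```text
the job is handed in; nothing more can be done
None
```

The pin hangs in the rest's notch by its collar, the strap is open about 75° and clear of the pot, nothing else was disturbed, and the job was handed in at about 18 s.

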